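# Index the ring-marking fixture on by one hole

### The arm

A 6-joint arm with a two-finger parallel gripper is mounted at the origin on a cart in front of the work surface, level with it; the furniture and walls round the work are solid. World frame = base frame: x ahead of the robot, y to its left, z up, the work surface at z = 0. Lengths are in mm, angles in rad, forces in N, time in s.
With the tool pointing down it reaches from about 350 to 975 mm from the base axis. Payload 7.1 kg.
Tool frame: the origin (TCP) lies at the very end of the fingers, on their centre line; the grasp point (between the pads) lies 19 mm behind it; y points along the fingers, x is the direction in which the jaws open and shut, and the axes are right-handed (so a half turn about y gives the same grasp; the last joint's range is limited). The gripper opens to 88 mm and grips with 3 to 60 N. Pads are 20 mm wide; open, the fingers measure 115 mm over their backs; the gripper's body (75 mm by 178 mm) begins 61 mm behind the grasp point.
Start: joints at [-1.263, 0.423, 1.63, -0, 1.089, -0.019], TCP at [200.651, -591.899, 222.675] pointing down, gripper open.
Joint ranges: [-3, 3], [-0.9, 2.11], [0.09, 2.58], [-1.31, 4.45], [0.11, 2.69], [-2.54, 2.54]. Speed limits (rad/s): [2.39, 2.39, 3.01, 3.14, 3.14, 3.14].

### API

Orientations are given as a rotation vector (axis times angle).
In Python, from workcell import ctrl gives the robot as it stands. The module is installed in compiled form; this text tells all that it offers.
- The arm moves only by the tool carry_out, never from a script. Its arguments are lists of equal length, an entry for each row: "delta_pos": the shift along the tool's x, y, z in cm, a list of three; "rotation": the turn, a rotation vector about the tool's x, y, z in rad, a list of three. In form: {"delta_pos": [[dx, dy, dz], ...], "rotation": [[wx, wy, wz], ...]}. A call has 1 to 12 rows; each row is the pose to reach, as a shift and turn from the pose commanded when the call began, along the tool's axes at that moment; what a row does not reach only later rows make up. A row lasts 1/12 s, in which the tool goes at most 41.7 mm and 7.16 degrees, less where a joint would pass 70% of its speed; a pose out of reach is approached as far as the arm can. A call with a gripper value outside its range is refused whole. "hand" is the closure in counts, from 0 (fully open) to 255 (shut), set as the call begins (left out, the last holds). The fingers move at their own pace and stop on an object; the grip force is fixed at half the most. Time passes only in rows, so rows that repeat a pose let the fingers close. It gives the time, the measured TCP pose, the force and the opening at its end, in the units of the state.
- ctrl.get_obs(): the state, without advancing time (a new reading comes with each control period).
- ctrl.get_image(name): name is "scene" or "top" or "wrist"; returns the picture (480x640x3 uint8, red, green, blue); there is no depth.
- ctrl.camera_info(name): a dict with "fov_y" (degrees; the focal length in pixels is half the picture's height over the tangent of half this angle, whatever the lens; pixels are square), "cx", "cy" (the principal point, pixels), "k1" (the pictures are not rectified: a ray, as slopes to the right and down, at radius r is drawn at 1 + k1 r^2 times it, then the intrinsics apply), "R" (3x3) and "t" (3): a world point X has camera coordinates R X + t; the wrist camera has in their place "T_tool_cam" (4x4, takes a point from camera to tool coordinates, whose origin is the TCP and whose axes are the tool frame's). Camera axes: x right, y down, z forward; pixel columns grow to the right and rows downward; lengths in mm; the calibration is good to about 2 mm. A picture is of the moment at which its call begins: read the wrist's pose just before it. camera_info takes no time and is no camera call.
- ctrl.close_job(): hands the job in, once; it reports no verdict.
The state is a dict: "t": time; "qpos": joint angles; "qvel": joint speeds; "joint_torque": joint torques, N m; "ee_pos": TCP position; "orientation": TCP orientation; "ft_force": force on the tool from outside, world axes, zero at the start; "moment": the same for the moment, N m; "width": finger opening in mm.
Only numpy, scipy, OpenCV 4.12 (cv2) and the standard library are available. Lean on these libraries where they do the work, as an engineer would, in place of code of your own. Each camera call takes 0.05 s, during which the arm holds its last target.

### The job

The ring clamped on the indexing fixture is marked at this station and must be turned to the next. Without gripping anything, hook a fingertip through the pull ring of the fixture's spring index pin, lift the pin clear of its hole, swing the arm one hole towards the tall stop pin, and let the pin drop fully home in that hole; then leave the fixture. Be gentle with the pull ring, and leave the paint bottle, the grease tin and the loose ring where they are.

Things in the scene. Friction and masses are not known exactly. Their poses are not given: they have to be found in the camera images.
- index_fixture: Steel indexing fixture fixed to the bench: fan-shaped plate 22 mm thick, radius 158 mm. Origin on the arm's vertical pivot axis at bench top; x along the fan's middle, away from the robot, z up. Seven 13 mm holes on a 130 mm radius, at -48 to 48 degrees from x in steps of 16; the end ones are occupied. A marking guide on a post, 100 mm high, stands 20 to 56 mm from the pivot on the -x side.
- index_arm (a joint): Grey swing arm on the vertical pivot, top face 39 mm above the bench, its spindle with the clamped ring 92 mm. Angle in rad: 0 over the middle hole (starts here, pin home), positive anticlockwise from above, towards the fixture's +y; one hole = 0.279. About 1 N at the pin swings it, it stays where left, and ends at 0.67 either side, short of the end holes.
- index_pin (a joint): Lift of the spring index pin in m: 0 = home in a hole, 0.014 = tip clear of the plate, 0.034 = end of its lift. 11 mm thick, rounded tip, slides vertically in the arm's end, 130 mm from the pivot. A spring pushes it down: about 4 N at home, 5.5 N at 0.015, 7.5 N at the end. Let go between holes it rests on the plate; pushed on to a hole it drops in.
- pull_ring (a point): Centre of the steel pull ring on the pin, 101 mm above the bench when home, 151 mm from the pivot; 54 mm clear inside, 8 mm wire, rigid with the pin. Site x points outwards along the arm, z up. The ring faces along the arm, its top leaning 42 degrees outwards: a finger from the pivot side, tilted 20 to 45 degrees, pointing down and outwards, passes through. Lift at its outer top inside edge.
- stop_pin: Tall steel stop pin with a knurled head (30 mm across, its top 60 mm above the plate), standing in the hole at one end of the row; origin at the centre of its foot, on the plate. It may stand at either end.
- hole_plug: Flat black plug, 21 mm across and 5 mm high, in the hole at the other end of the row; origin at the centre of its underside.
- paint_bottle: White marking-paint bottle with a screw cap, 41 mm thick, 90 mm high; a bystander, loose. Origin at its foot.
- tin: Flat round grease tin, 70 mm wide, 31 mm high; a bystander, loose. Origin under its centre.
- loose_ring: Plated ring with an ear, 62 mm, 9 mm high, lying on the bench; a bystander, loose. Origin under its centre.

How it is judged:
By the outcome, as a careful person would: the job done as asked, in the order asked, and still so for the second after the job is handed in, with the robot touching nothing.
It also fails if it takes over 48 s, if anything falls off the work surface, if the arm or the gripper's body presses on something with over 40 N, if the wrist force passes 120 N, or if a joint passes its speed limit or range.

## Working session

There is one attempt and no reset: what is moved stays moved. The work goes in short steps, Python scripts to look and compute and a tool call to move; the robot and the scene stay as the last step left them, time stands still between calls to the robot, and variables do not carry over. Pictures are saved under pics/ and viewed, and the job is handed in when it is done.

Besides the shell and the picture viewer there is one more tool, called after "Request:" by a JSON object that holds its "fn" and its "kwargs", one argument or row to a line. carry_out: Moves the arm, as the interface text tells. Its arguments: {"type":"object","properties":{"delta_pos":{"type":"array","items":{"type":"array","items":{"type":"number"}}},"rotation":{"type":"array","items":{"type":"array","items":{"type":"number"}}},"hand":{"type":"number"}},"required":["delta_pos","rotation"]}

```bash
mkdir -p pics
python3 - <<'E'
from workcell import ctrl
import cv2,json,numpy as np
o=ctrl.get_obs()
for k,v in o.items(): print(k,np.round(v,3))
for n in ["scene","top"]:
    im=ctrl.get_image(n); cv2.imwrite(f"pics/{n}0.png",im[:,:,::-1])
for n in ["scene","top","wrist"]:
    print(n,{k:np.round(v,4).tolist() for k,v in ctrl.camera_info(n).items()})
E
```

```text
t 0.0
qpos [-1.263  0.424  1.631  0.     1.089 -0.019]
qvel [-0.001 -0.001 -0.002  0.001  0.001  0.002]
joint_torque [-2.0000e-03 -5.4463e+01 -2.7367e+01  6.4000e-02  2.3000e-02 -0.0000e+00]
ee_pos [ 200.486 -591.37   221.872]
orientation [-1.345  0.966 -0.964]
ft_force [ 0.127 -0.499 -0.347]
moment [-0.014 -0.009  0.023]
width 88.148
scene {'fov_y': 44.9574, 'cx': 320.6513, 'cy': 243.9654, 'k1': -0.0053, 'R': [[-0.7021, -0.712, -0.0114], [-0.46, 0.4658, -0.7559], [0.5435, -0.5255, -0.6546]], 't': [286.3265, 321.8764, 966.9235]}
top {'fov_y': 53.3699, 'cx': 320.3383, 'cy': 236.8041, 'k1': -0.0882, 'R': [[-0.0201, -0.9998, -0.0058], [-0.9868, 0.0207, -0.1609], [0.161, 0.0025, -0.987]], 't': [-104.0082, 509.9266, 1045.7632]}
wrist {'fov_y': 69.2023, 'cx': 323.5096, 'cy': 239.1573, 'k1': -0.0466, 'T_tool_cam': [[1.0, -0.0004, 0.0001, -0.4237], [-0.0002, -0.2463, 0.9692, -161.6536], [-0.0004, -0.9692, -0.2463, 67.7507], [0.0, 0.0, 0.0, 1.0]]}
```

View pics/scene0.png

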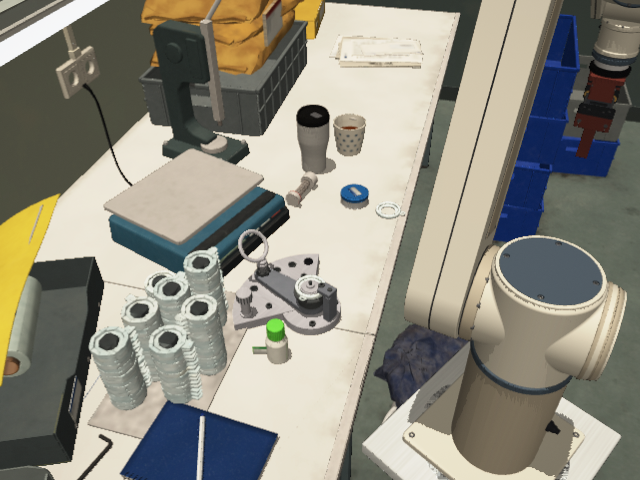

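View pics/top0.png

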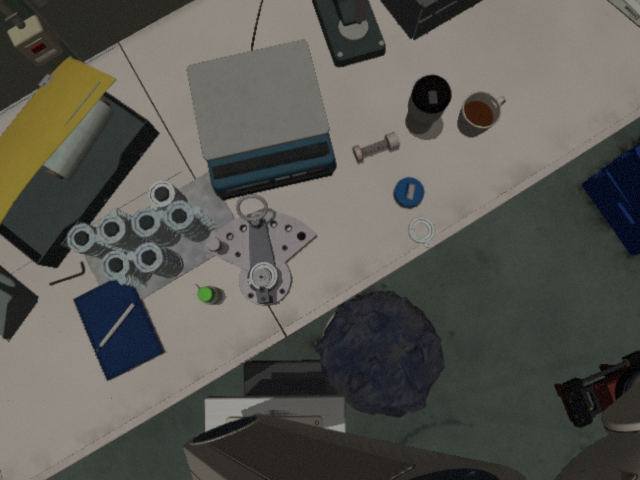

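The top view shows the fixture with its pivot near (264,277), the stop pin at (214,243) on the left (+y), and the plug at (302,236). I'll zoom in.

Run:
```python
import cv2
a=cv2.imread("pics/top0.png")[180:315,180:330]; cv2.imwrite("pics/top0z.png",cv2.resize(a,None,fx=4.4,fy=4.4,interpolation=cv2.INTER_CUBIC))
a=cv2.imread("pics/scene0.png")[215:365,220:360]; cv2.imwrite("pics/scene0z.png",cv2.resize(a,None,fx=4,fy=4,interpolation=cv2.INTER_CUBIC))
```

```text
(no output)
```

View pics/top0z.png

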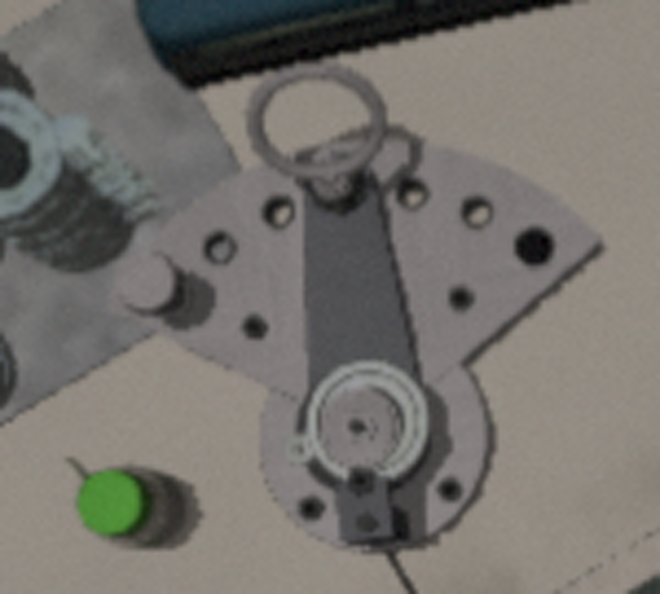

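View pics/scene0z.png

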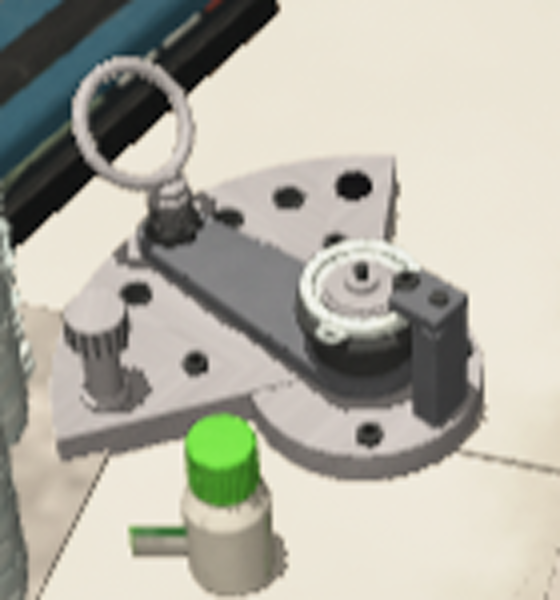

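```bash
cat > h.py <<'E'
import numpy as np, cv2
from workcell import ctrl
from scipy.spatial.transform import Rotation as Rn
from scipy.optimize import least_squares
def cam(n,obs=None):
    c=ctrl.camera_info(n); f=240/np.tan(np.radians(c['fov_y']/2))
    if 'R' in c: R=np.array(c['R']);t=np.array(c['t'])
    else:
        T=np.array(c['T_tool_cam']); Rt=Rn.from_rotvec(obs['orientation']).as_matrix()
        Rc=Rt@T[:3,:3]; p=Rt@T[:3,3]+np.array(obs['ee_pos']); R=Rc.T; t=-R@p
    return dict(f=f,c=np.array([c['cx'],c['cy']]),k=c['k1'],R=R,t=t)
def proj(C,X):
    q=np.atleast_2d(X)@C['R'].T+C['t']; s=q[:,:2]/q[:,2:]; s=s*(1+C['k']*(s**2).sum(1,keepdims=True)); return s*C['f']+C['c']
def ray(C,uv):
    d=(np.array(uv,float)-C['c'])/C['f']; s=d.copy()
    for _ in range(20): s=d/(1+C['k']*(s@s))
    v=C['R'].T@np.r_[s,1]; return -C['R'].T@C['t'], v/np.linalg.norm(v)
def plane(C,uv,z):
    o,v=ray(C,uv); return o+v*(z-o[2])/v[2]
def tri(*cu):
    A=np.zeros((3,3));b=np.zeros(3)
    for C,uv in cu:
        o,v=ray(C,uv);M=np.eye(3)-np.outer(v,v);A+=M;b+=M@o
    return np.linalg.solve(A,b)
E
python3 - <<'E'
from h import *
T=cam('top');S=cam('scene')
z=lambda p:(np.array(p)+.5)/4.4-.5+180
zs=lambda p:(np.array(p)+.5)/4-.5+np.array([220,215])
H={32:(220,248),16:(279,212),-16:(411,193),-32:(478,211),-48:(534,246)}
P=np.array([plane(T,z(p),27 if a==-48 else 22)[:2] for a,p in H.items()]);A=np.radians(list(H))
def f(q): return (np.c_[q[0]+130*np.cos(A+q[2]),q[1]+130*np.sin(A+q[2])]-P).ravel()
r=least_squares(f,[700,100,0]);print(r.x,np.round(r.fun,1))
Hs={16:(137,293),-16:(229,217),-32:(289,197),-48:(353,185)}
Ps=np.array([plane(S,zs(p),27 if a==-48 else 22)[:2] for a,p in Hs.items()]);As=np.radians(list(Hs))
r2=least_squares(lambda q:(np.c_[q[0]+130*np.cos(As+q[2]),q[1]+130*np.sin(As+q[2])]-Ps).ravel(),[700,100,0]);print(r2.x,np.round(r2.fun,1))
rc=tri((T,z((317,123))),(S,zs((132,122))));print('ring',rc,proj(T,rc)-z((317,123)))
for q in (r.x,r2.x):print('ring exp',q[:2]+151*np.array([np.cos(q[2]),np.sin(q[2])]))
print('spindle',plane(T,z((357,426)),92),plane(S,zs((362,272)),92))
print('bottle',plane(T,z((113,503)),90),plane(S,zs((222,440)),90))
print('stop head',tri((T,z((148,282))),(S,zs((97,318)))))
E
```

```text
[4.16115735e+02 1.51485749e+01 1.21050947e-01] [ 0.1  0.2 -0.   0.4 -0.1 -0.5 -0.2  0.3  0.2 -0.4]
[4.15475700e+02 2.15912257e+01 1.02296550e-01] [ 1.1  0.7 -0.9  1.2 -0.8  0.3  0.7 -2.2]
ring [567.42228303  35.10847476  98.44878247] [[-0.52064583 -0.58288247]]
ring exp [566.01075836  33.38266001]
ring exp [565.68631281  37.01107812]
spindle [415.95987816  14.90976601  92.        ] [410.87878307  23.96700033  92.        ]
bottle [380.6297566  134.86273568  90.        ] [379.84815261 140.83869134  90.        ]
stop head [492.29028698 123.24288627  73.67295506]
```

```bash
cat >> h.py <<'E'
def tgt_R(az,tilt,zup=1):
    # finger dir outward along az, tilt from vertical; tool z roughly up/outward if zup=1
    d=np.array([np.sin(tilt)*np.cos(az),np.sin(tilt)*np.sin(az),-np.cos(tilt)])
    zz=zup*np.array([np.cos(tilt)*np.cos(az),np.cos(tilt)*np.sin(az),np.sin(tilt)])
    return np.c_[np.cross(d,zz),d,zz]
def delta(p,R,obs=None):
    o=obs or ctrl.get_obs(); R0=Rn.from_rotvec(o['orientation']).as_matrix()
    dp=R0.T@(np.array(p)-np.array(o['ee_pos']))/10; w=Rn.from_matrix(R0.T@R).as_rotvec()
    return np.round(dp,2),np.round(w,3)
E
python3 - <<'E'
from h import *
o=ctrl.get_obs();print(np.round(Rn.from_rotvec(o['orientation']).as_matrix(),3), o['t'])
for s in(1,-1):
  print(delta([540,30,250],tgt_R(.115,np.radians(40),s)))
E
```

```text
[[ 0.321 -0.     0.947]
 [-0.947  0.001  0.321]
 [-0.001 -1.     0.   ]] 0.1
(array([-47.96,  -2.73,  52.1 ]), array([ 0.696,  0.203, -0.075]))
(array([-47.96,  -2.73,  52.1 ]), array([-0.109, -2.764, -1.006]))
```

Run:
```python
from h import *
print(delta([470,23,240],tgt_R(.115,np.radians(40),1)))
```

```text
(array([-49.54,  -1.73,  45.25]), array([ 0.696,  0.203, -0.075]))
```

Request:
{"fn": "carry_out", "kwargs": {
  "delta_pos": [
    [-4,0,3.5],
    [-8,0,7],
    [-12,0,10.5],
    [-16,0,14],
    [-20,0,18],
    [-23,-0.5,21],
    [-26,-0.5,24],
    [-29,-0.5,27],
    [-32,-1,30],
    [-35,-1,33],
    [-38,-1,36],
    [-41,-1,39]
  ],
  "rotation": [
    [0,0,0],
    [0,0,0],
    [0,0,0],
    [0.1,0.02,0],
    [0.1,0.02,0],
    [0.2,0.04,0],
    [0.2,0.04,0],
    [0.3,0.08,-0.03],
    [0.4,0.1,-0.04],
    [0.5,0.14,-0.05],
    [0.6,0.17,-0.06],
    [0.7,0.2,-0.075]
  ],
  "hand": 255
}}

```text
t: 1.1
ee_pos: [401.6, -153.0, 231.9]
orientation: [-0.741, 0.644, -1.332]
ft_force: [0.8, 1.5, 0.2]
width: 11.1
```

Run:
```python
from h import *
o=ctrl.get_obs();print(o['t'],o['qpos'],o['ee_pos'],o['ft_force'],o['width'])
print(delta([470,23,230],tgt_R(.115,np.radians(40),1)))
```

```text
1.1 [-0.74221592 -0.01452121  2.37964117  1.05782672  0.57538868 -0.16586041] [ 401.61836817 -152.99586754  231.93210984] [0.75248527 1.54491324 0.15842478] 11.053377041599806
(array([-16.53,   5.77,   7.08]), array([ 0.031,  0.016, -0.01 ]))
```

Request:
{"fn": "carry_out", "kwargs": {
  "delta_pos": [
    [-4,1.4,1.7],
    [-8,2.8,3.4],
    [-12,4.2,5.1],
    [-15,5.3,6.4],
    [-16.5,5.8,7.1],
    [-16.5,5.8,7.1],
    [-16.5,5.8,7.1],
    [-16.5,5.8,7.1]
  ],
  "rotation": [
    [0.03,0.015,-0.01],
    [0.03,0.015,-0.01],
    [0.03,0.015,-0.01],
    [0.03,0.015,-0.01],
    [0.03,0.015,-0.01],
    [0.03,0.015,-0.01],
    [0.03,0.015,-0.01],
    [0.03,0.015,-0.01]
  ]
}}

```text
t: 1.77
ee_pos: [470.4, 21.4, 229.4]
orientation: [-0.716, 0.631, -1.35]
ft_force: [-0.0, -0.8, 1.1]
width: 0.5
```

```bash
cat > look.py <<'E'
from h import *
import sys,json
n=sys.argv[1];az=float(sys.argv[2]) if len(sys.argv)>2 else .115
o=ctrl.get_obs();im=ctrl.get_image('wrist');cv2.imwrite(f'pics/{n}.png',im[:,:,::-1])
json.dump({k:(v.tolist() if hasattr(v,'tolist') else v) for k,v in o.items()},open(f'pics/{n}.json','w'))
print(o['t'],np.round(o['qpos'],3),np.round(o['ee_pos'],1),np.round(o['ft_force'],2),o['width'])
print(np.round(Rn.from_rotvec(o['orientation']).as_matrix(),3).tolist())
E
python3 look.py w1
```

```text
1.7667 [-5.100e-02  1.000e-03  2.392e+00  1.051e+00  1.240e-01  3.890e-01] [470.4  21.4 229.4] [-0.03 -0.81  1.06] 0.4734477288868966
[[0.12, 0.635, 0.763], [-0.993, 0.075, 0.094], [0.002, -0.769, 0.639]]
```

View pics/w1.png

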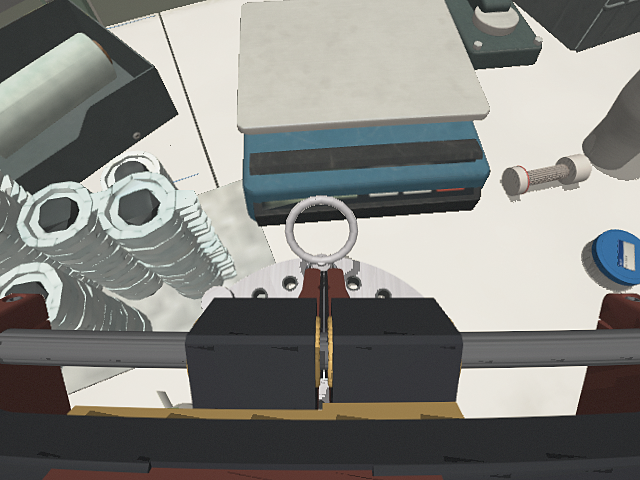

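Run:
```python
from h import *
import json
o=json.load(open('pics/w1.json'));W=cam('wrist',o);T=cam('top')
a=cv2.imread('pics/w1.png');g=a[170:300,200:440];cv2.imwrite('pics/w1z.png',cv2.resize(g,None,fx=3.3,fy=3.3,interpolation=cv2.INTER_CUBIC))
rt=(np.array([317,123])+.5)/4.4-.5+180
rc=tri((T,rt),(W,(321,231)));print('ring',rc, proj(W,rc),proj(T,rc)-rt)
# expected ring from top-fit
for (px,py,az) in [(416.1,15.1,.121),(415.5,21.6,.102)]:
  print(proj(W,[px+151*np.cos(az),py+151*np.sin(az),101]))
for uv in [(291,284),(261,295),(353,283),(383,294)]: print(plane(W,uv,22))
# scale front edge candidates
for uv in [(258,222),(478,208),(249,190),(488,168)]:print([plane(W,uv,z).round(0)for z in(0,40,60)])
# kinematics
J=[[-1.263,.424,1.631,0,1.089,-.019],[-0.74221592,-0.01452121,2.37964117,1.05782672,0.57538868,-0.16586041],o['qpos']]
P=[[200.486,-591.37,221.872],[401.618,-152.996,231.932],o['ee_pos']]
O=[[-1.345,.966,-.964],[-0.741,0.644,-1.332],o['orientation']]
def res(q):
    h,a_,L1,L2,L3,b=q;r=[]
    for j,p,w in zip(J,P,O):
        d=Rn.from_rotvec(w).as_matrix()[:,1];wc=np.array(p)-L3*d
        R=a_+L1*np.sin(j[1])+L2*np.sin(j[1]+j[2]);z=h+L1*np.cos(j[1])+L2*np.cos(j[1]+j[2])
        c,s=np.cos(j[0]),np.sin(j[0]);r+=list(wc-[R*c-b*s,R*s+b*c,z])
    return np.array(r)
f=least_squares(res,[300,0,450,450,250,0]);print(f.x.round(1),f.fun.round(1))
```

```text
ring [565.10878142  34.30230166 104.59248117] [[322.23822272 231.61417152]] [[-0.57556073 -0.17992563]]
[[323.37694283 232.59863439]]
[[319.52757953 232.44555106]]
[536.68164653  66.33077587  22.        ]
[519.98777753  97.39349403  22.        ]
[546.27036963  -2.79764358  22.        ]
[537.4783286  -37.05229134  22.        ]
[array([621., 125.,   0.]), array([601., 114.,  40.]), array([591., 109.,  60.])]
[array([ 678., -161.,    0.]), array([ 652., -143.,   40.]), array([ 639., -134.,   60.])]
[array([668., 147.,   0.]), array([643., 134.,  40.]), array([630., 127.,  60.])]
[array([ 746., -181.,   -0.]), array([ 713., -161.,   40.]), array([ 697., -151.,   60.])]
[167.4 -28.7 625.9 447.5 307.6  12.3] [-0.5 -0.2 -0.1  1.4 -0.4 -0.4 -1.4 -0.1  0.5]
```

View pics/w1z.png

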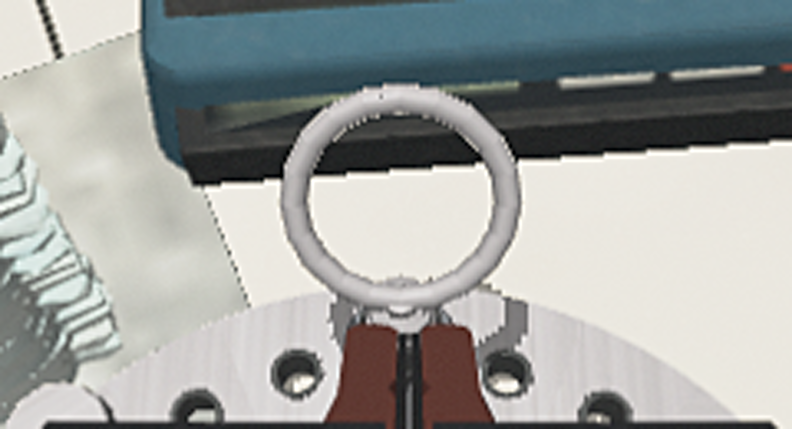

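```bash
cat >> h.py <<'E'
KIN=[167.4,-28.7,625.9,447.5,307.6,12.3]
PIV=np.array([416.4,15.3]);AZ=.124
def ik(p,d):
    h,a,L1,L2,L3,b=KIN; wc=np.array(p)-L3*np.array(d)
    rho=np.hypot(wc[0],wc[1]);R=np.sqrt(rho**2-b*b);q1=np.arctan2(wc[1],wc[0])-np.arctan2(b,R)
    x=R-a;z=wc[2]-h;D=np.hypot(x,z);c3=(D*D-L1*L1-L2*L2)/(2*L1*L2);q3=np.arccos(c3)
    q2=np.arctan2(x,z)-np.arctan2(L2*np.sin(q3),L1+L2*np.cos(q3))
    s=q2+q3;f=np.array([np.sin(s)*np.cos(q1),np.sin(s)*np.sin(q1),np.cos(s)])
    # component of d in the arm plane normal
    lat=np.array([-np.sin(q1),np.cos(q1),0]);up=np.cross(f,lat)
    return np.r_[q1,q2,q3,np.arccos(np.clip(f@d,-1,1)),np.arctan2(d@lat,d@up)]
def finger(az,tilt,r,z):
    R=tgt_R(az,tilt); return np.r_[PIV+r*np.array([np.cos(az),np.sin(az)]),z],R
E
python3 - <<'E'
from h import *
for tl in (20,25,30,35,40):
  t=np.radians(tl)
  for az in (.124,.403):
    for (r,z) in ((165-100*np.sin(t),90+100*np.cos(t)),(165,90),(165,115)):
      p,R=finger(az,t,r,z);print(tl,az,np.round(p),np.round(ik(p,R[:,1]),3))
E
```

```text
20 0.124 [546.  31. 184.] [0.014 0.229 2.088 0.478 3.06 ]
20 0.124 [580.  36.  90.] [0.022 0.402 2.12  0.274 3.012]
20 0.124 [580.  36. 115.] [0.022 0.365 2.097 0.334 3.035]
20 0.403 [537.  67. 184.] [0.03  0.227 2.091 0.511 2.884]
20 0.403 [568.  80.  90.] [0.056 0.399 2.127 0.309 2.749]
20 0.403 [568.  80. 115.] [0.056 0.361 2.103 0.365 2.81 ]
25 0.124 [538.  30. 181.] [0.005 0.203 2.168 0.341 2.991]
25 0.124 [580.  36.  90.] [0.016 0.392 2.181 0.142 2.815]
25 0.124 [580.  36. 115.] [0.016 0.352 2.158 0.203 2.914]
25 0.403 [529.  63. 181.] [0.    0.204 2.167 0.4   2.703]
25 0.403 [568.  80.  90.] [0.037 0.39  2.185 0.217 2.364]
25 0.403 [568.  80. 115.] [0.037 0.35  2.162 0.266 2.529]
30 0.124 [531.  30. 177.] [-0.005  0.185  2.247  0.2    2.812]
30 0.124 [580.  36.  90.] [0.01  0.389 2.241 0.058 1.411]
30 0.124 [580.  36. 115.] [0.01  0.346 2.218 0.08  2.356]
30 0.403 [522.  60. 177.] [-0.032  0.189  2.242  0.31   2.38 ]
30 0.403 [568.  80.  90.] [0.017 0.388 2.243 0.19  1.673]
30 0.403 [568.  80. 115.] [0.017 0.345 2.22  0.208 1.991]
35 0.124 [523.  29. 172.] [-0.016  0.177  2.327  0.086  1.942]
35 0.124 [580.  36.  90.] [0.004 0.394 2.3   0.174 0.408]
35 0.124 [580.  36. 115.] [0.004 0.347 2.278 0.114 0.65 ]
35 0.403 [515.  58. 172.] [-0.068  0.184  2.317  0.276  1.867]
35 0.403 [568.  80.  90.] [-0.004  0.394  2.299  0.259  1.086]
35 0.403 [568.  80. 115.] [-0.004  0.348  2.277  0.235  1.343]
40 0.124 [516.  28. 167.] [-0.028  0.182  2.406  0.17   0.615]
40 0.124 [580.  36.  90.] [-0.003  0.408  2.358  0.328  0.255]
40 0.124 [580.  36. 115.] [-0.003  0.357  2.336  0.259  0.323]
40 0.403 [509.  55. 167.] [-0.107  0.192  2.391  0.327  1.351]
40 0.403 [568.  80.  90.] [-0.025  0.41   2.353  0.382  0.798]
40 0.403 [568.  80. 115.] [-0.025  0.359  2.332  0.335  0.946]
```

```bash
cat >> h.py <<'E'
def pose(az_arm,az_tool,tilt,dep,n=0,lift=0):
    """TCP: ring centre (+lift) + dep*d + n*toolz ; ring centre for arm at world azimuth az_arm"""
    R=tgt_R(az_tool,np.radians(tilt));c=np.r_[PIV+151*np.array([np.cos(az_arm),np.sin(az_arm)]),101+lift]
    return c+dep*R[:,1]+n*R[:,2],R
E
python3 - <<'E'
from h import *
print(ik([470.4,21.4,229.4],[.635,.075,-.769]))
for tl in (36,40):
 for at in (.3,.36,.42):
  for aa,dep,l in ((.124,-70,0),(.124,-20,0),(.124,22,0),(.124,22,30),(.403,22,30),(.403,22,5),(.403,-80,0)):
   p,R=pose(aa,at,tl,dep,5,l);print(tl,at,aa,dep,l,p.round(),ik(p,R[:,1]).round(3))
E
```

```text
[-0.05080035 -0.00257598  2.39391543  0.12386084  2.10367745]
36 0.3 0.124 -70 0 [531.  23. 161.] [-0.119  0.217  2.324  0.242  1.631]
36 0.3 0.124 -20 0 [559.  32. 120.] [-0.088  0.324  2.314  0.241  1.203]
36 0.3 0.124 22 0 [582.  39.  86.] [-0.065  0.412  2.296  0.266  0.925]
36 0.3 0.124 22 30 [582.  39. 116.] [-0.065  0.355  2.27   0.226  1.214]
36 0.3 0.403 22 30 [572.  80. 116.] [0.035 0.345 2.291 0.187 0.975]
36 0.3 0.403 22 5 [572.  80.  91.] [0.035 0.392 2.314 0.234 0.728]
36 0.3 0.403 -80 0 [514.  62. 169.] [-0.011  0.18   2.347  0.181  1.622]
36 0.36 0.124 -70 0 [532.  21. 161.] [-0.151  0.224  2.313  0.294  1.702]
36 0.36 0.124 -20 0 [559.  31. 120.] [-0.114  0.328  2.305  0.279  1.341]
36 0.36 0.124 22 0 [582.  40.  86.] [-0.087  0.415  2.289  0.293  1.077]
36 0.36 0.124 22 30 [582.  40. 116.] [-0.087  0.359  2.263  0.264  1.346]
36 0.36 0.403 22 30 [571.  80. 116.] [0.011 0.347 2.286 0.221 1.154]
36 0.36 0.403 22 5 [571.  80.  91.] [0.011 0.395 2.308 0.257 0.909]
36 0.36 0.403 -80 0 [515.  59. 169.] [-0.048  0.186  2.339  0.237  1.69 ]
36 0.42 0.124 -70 0 [532.  19. 16
[... 1313 characters left out ...]
 [-0.003  0.355  2.328  0.308  0.852]
40 0.36 0.403 22 5 [572.  81.  92.] [-0.003  0.406  2.349  0.36   0.706]
40 0.36 0.403 -80 0 [511.  58. 165.] [-0.074  0.192  2.397  0.29   1.238]
40 0.42 0.124 -70 0 [529.  17. 158.] [-0.215  0.24   2.353  0.394  1.461]
40 0.42 0.124 -20 0 [558.  30. 120.] [-0.165  0.345  2.339  0.392  1.19 ]
40 0.42 0.124 22 0 [583.  41.  87.] [-0.128  0.43   2.318  0.408  1.004]
40 0.42 0.124 22 30 [583.  41. 117.] [-0.128  0.371  2.293  0.37   1.185]
40 0.42 0.403 22 30 [572.  82. 117.] [-0.028  0.359  2.32   0.336  1.007]
40 0.42 0.403 22 5 [572.  82.  92.] [-0.028  0.409  2.341  0.379  0.853]
40 0.42 0.403 -80 0 [512.  55. 165.] [-0.114  0.199  2.385  0.34   1.377]
```

Run:
```python
from h import *
p,R=pose(AZ,.38,40,-70,0);print(p,delta(p,R))
```

```text
[524.45521023  17.28643777 154.62311102] (array([ 0.95,  9.16, -0.67]), array([ 0.005, -0.199,  0.169]))
```

Request:
{"fn": "carry_out", "kwargs": {
  "delta_pos": [
    [0.2,1,-0.1],
    [0.4,2,-0.2],
    [0.5,3.5,-0.3],
    [0.7,5.5,-0.4],
    [0.8,7.5,-0.6],
    [0.95,9.15,-0.65],
    [0.95,9.15,-0.65],
    [0.95,9.15,-0.65],
    [0.95,9.15,-0.65]
  ],
  "rotation": [
    [0,-0.04,0.03],
    [0,-0.08,0.06],
    [0,-0.12,0.1],
    [0,-0.16,0.14],
    [0.005,-0.2,0.17],
    [0.005,-0.2,0.17],
    [0.005,-0.2,0.17],
    [0.005,-0.2,0.17],
    [0.005,-0.2,0.17]
  ]
}}

```text
t: 2.57
ee_pos: [524.2, 16.4, 155.3]
orientation: [-0.763, 0.52, -1.112]
ft_force: [-0.4, 0.2, 0.3]
width: 0.7
```

```bash
python3 look.py w2
python3 - <<'E'
from h import *
import json
o=json.load(open('pics/w2.json'));W=cam('wrist',o)
print(proj(W,np.r_[PIV+151*np.array([np.cos(AZ),np.sin(AZ)]),101]))
a=cv2.imread('pics/w2.png')[120:330,190:450];cv2.imwrite('pics/w2z.png',cv2.resize(a,None,fx=2.8,fy=2.8,interpolation=cv2.INTER_CUBIC))
p,R=pose(AZ,.38,40,-70,0);print(delta(p,R))
E
```

```text
2.5667 [-0.202  0.3    2.313  1.789  0.37  -0.697] [524.2  16.4 155.3] [-0.43  0.15  0.31] 0.7133858250223364
[[0.369, 0.597, 0.712], [-0.93, 0.238, 0.282], [-0.001, -0.766, 0.643]]
[[322.90164611 250.81308733]]
(array([-0.04,  0.13, -0.07]), array([-0.001, -0.001,  0.001]))
```

View pics/w2z.png

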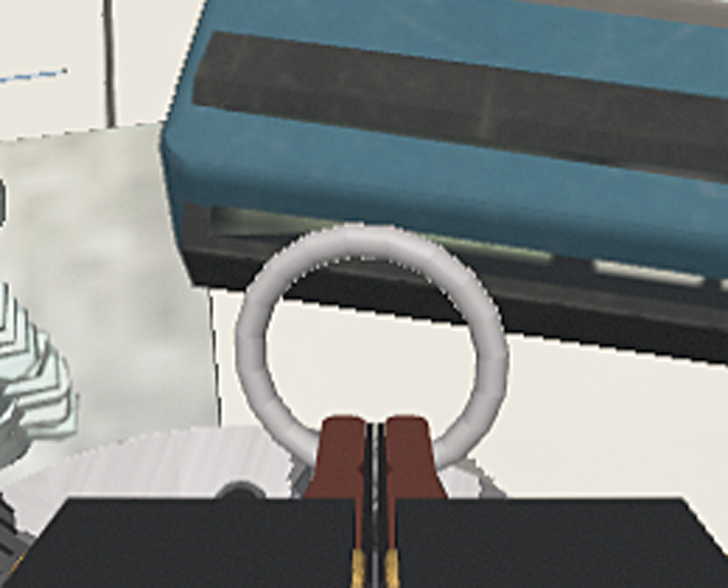

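Run:
```python
from h import *
import json
o=json.load(open('pics/w2.json'));W=cam('wrist',o)
rad=np.array([np.cos(AZ),np.sin(AZ),0]);u=rad*np.sin(np.radians(42))+[0,0,np.cos(np.radians(42))];l=np.array([-np.sin(AZ),np.cos(AZ),0])
for dz in(0,4):
  c=np.r_[PIV,101+dz]+151*rad
  print(dz,[((proj(W,c+k)[0]-[190,120])*2.8).round(0).tolist() for k in (27*u,35*u,35*l,-35*l,27*l,-27*l)])
```

```text
0 [[391.0, 265.0], [397.0, 233.0], [238.0, 334.0], [511.0, 399.0], [268.0, 342.0], [479.0, 391.0]]
4 [[391.0, 256.0], [397.0, 224.0], [236.0, 328.0], [513.0, 393.0], [267.0, 335.0], [480.0, 385.0]]
```

Run:
```python
from h import *
for dep,n in((0,0),(22,0)):
  p,R=pose(AZ,.38,40,dep,n,2);print(p,delta(p,R))
```

```text
[566.24059872  33.97605351 103.        ] (array([-0.04,  6.97,  0.05]), array([-0.001, -0.001,  0.001]))
[579.37314939  39.22136131  86.14702225] (array([-0.04,  9.17,  0.05]), array([-0.001, -0.001,  0.001]))
```

Request:
{"fn": "carry_out", "kwargs": {
  "delta_pos": [
    [0,1,0.05],
    [0,2.2,0.05],
    [0,3.4,0.05],
    [0,4.6,0.05],
    [0,5.6,0.05],
    [0,6.4,0.05],
    [0,7,0.05],
    [0,7,0.05],
    [0,7,0.05]
  ],
  "rotation": [
    [0,0,0],
    [0,0,0],
    [0,0,0],
    [0,0,0],
    [0,0,0],
    [0,0,0],
    [0,0,0],
    [0,0,0],
    [0,0,0]
  ]
}}

```text
t: 3.37
ee_pos: [567.1, 34.5, 102.9]
orientation: [-0.763, 0.516, -1.11]
ft_force: [0.7, 0.2, 0.0]
width: 0.5
```

```bash
python3 look.py w3
python3 - <<'E'
from h import *
a=cv2.imread('pics/w3.png')[120:330,190:450];cv2.imwrite('pics/w3z.png',cv2.resize(a,None,fx=2.8,fy=2.8,interpolation=cv2.INTER_CUBIC))
E
```

```text
3.3667 [-0.135  0.472  2.248  2.13   0.384 -1.002] [567.1  34.5 102.9] [0.69 0.22 0.01] 0.5431846701545484
[[0.372, 0.598, 0.71], [-0.928, 0.239, 0.284], [0.0, -0.765, 0.644]]
```

View pics/w3z.png

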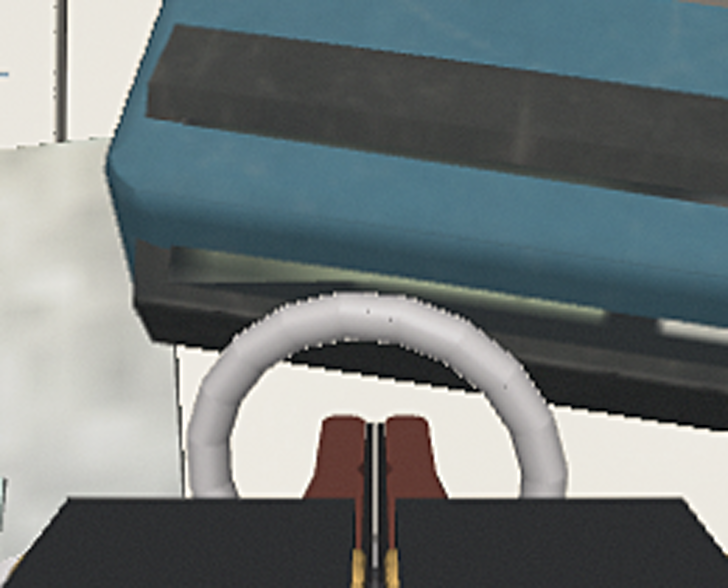

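The tip is centred in the ring: the inner ring spans zoomed x 230–522 and the tip is at 376. I'll insert it further.

Request:
{"fn": "carry_out", "kwargs": {
  "delta_pos": [
    [0,0.6,0],
    [0,1.2,0],
    [0,1.8,0],
    [0,2.2,0],
    [0,2.2,0],
    [0,2.2,0]
  ],
  "rotation": [
    [0,0,0],
    [0,0,0],
    [0,0,0],
    [0,0,0],
    [0,0,0],
    [0,0,0]
  ]
}}

```text
t: 3.92
ee_pos: [580.3, 39.7, 84.5]
orientation: [-0.764, 0.518, -1.11]
ft_force: [0.2, -0.0, -0.5]
width: 0.4
```

Run:
```python
from h import *
o=ctrl.get_obs();print(o['ee_pos'],o['ft_force'])
R=Rn.from_rotvec(o['orientation']).as_matrix()
print('up in tool',(R.T@[0,0,1]).round(3))
for p in ([*o['ee_pos'][:2],o['ee_pos'][2]+10],):print(delta(p,R))
```

```text
[580.26594054  39.65599976  84.50826675] [ 0.16608545 -0.02189271 -0.53357792]
up in tool [-0.001 -0.766  0.643]
(array([-0.  , -0.77,  0.64]), array([0., 0., 0.]))
```

Request:
{"fn": "carry_out", "kwargs": {
  "delta_pos": [
    [0,0,0.3],
    [0,0,0.6],
    [0,0,0.8],
    [0,0,0.8],
    [0,0,0.8]
  ],
  "rotation": [
    [0,0,0],
    [0,0,0],
    [0,0,0],
    [0,0,0],
    [0,0,0]
  ]
}}

```text
t: 4.33
ee_pos: [586.3, 41.9, 90.6]
orientation: [-0.763, 0.516, -1.11]
ft_force: [-0.5, -0.2, -1.0]
width: 0.2
```

Request:
{"fn": "carry_out", "kwargs": {
  "delta_pos": [
    [0,0,0.1],
    [0,0,0.2],
    [0,0,0.2],
    [0,0,0.2]
  ],
  "rotation": [
    [0,0,0],
    [0,0,0],
    [0,0,0],
    [0,0,0]
  ]
}}

```text
t: 4.67
ee_pos: [587.5, 42.4, 91.5]
orientation: [-0.764, 0.517, -1.11]
ft_force: [0.0, -0.3, -0.7]
width: 0.6
```

Request:
{"fn": "carry_out", "kwargs": {
  "delta_pos": [
    [0,-0.15,0.13],
    [0,-0.3,0.26],
    [0,-0.46,0.39],
    [0,-0.46,0.39],
    [0,-0.46,0.39]
  ],
  "rotation": [
    [0,0,0],
    [0,0,0],
    [0,0,0],
    [0,0,0],
    [0,0,0]
  ]
}}

```text
t: 5.08
ee_pos: [586.9, 42.4, 97.3]
orientation: [-0.765, 0.518, -1.11]
ft_force: [-1.7, -0.4, -2.7]
width: 0.4
```

```bash
python3 look.py w4
```

```text
5.0833 [-0.108  0.499  2.208  2.137  0.366 -0.984] [586.9  42.4  97.3] [-1.67 -0.38 -2.72] 0.3905060669043372
[[0.372, 0.597, 0.711], [-0.928, 0.239, 0.284], [-0.0, -0.766, 0.643]]
```

View pics/w4.png

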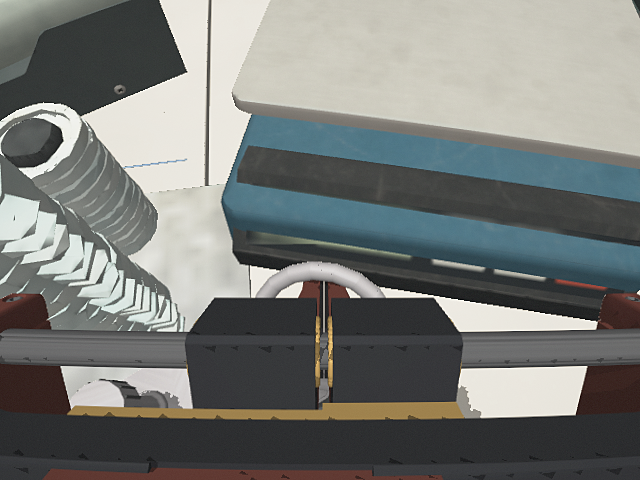

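Request:
{"fn": "carry_out", "kwargs": {
  "delta_pos": [
    [0,-0.15,0.13],
    [0,-0.31,0.26],
    [0,-0.46,0.39],
    [0,-0.61,0.51],
    [0,-0.77,0.64],
    [0,-0.77,0.64]
  ],
  "rotation": [
    [0,0,0],
    [0,0,0],
    [0,0,0],
    [0,0,0],
    [0,0,0],
    [0,0,0]
  ]
}}

```text
t: 5.63
ee_pos: [587.1, 42.4, 107.7]
orientation: [-0.764, 0.517, -1.11]
ft_force: [-3.5, 0.6, -4.3]
width: 0.4
```

Request:
{"fn": "carry_out", "kwargs": {
  "delta_pos": [
    [0,-0.15,0.13],
    [0,-0.31,0.26],
    [0,-0.46,0.39],
    [0,-0.61,0.51],
    [0,-0.77,0.64],
    [0,-0.88,0.74],
    [0,-0.92,0.77],
    [0,-0.92,0.77]
  ],
  "rotation": [
    [0,0,0],
    [0,0,0],
    [0,0,0],
    [0,0,0],
    [0,0,0],
    [0,0,0],
    [0,0,0],
    [0,0,0]
  ]
}}

```text
t: 6.3
ee_pos: [587.2, 42.3, 119.6]
orientation: [-0.764, 0.517, -1.11]
ft_force: [-4.3, -0.3, -5.9]
width: 0.7
```

Run:
```python
from h import *
im=ctrl.get_image('scene');a=im[195:355,210:360,::-1];cv2.imwrite('pics/s5.png',cv2.resize(a,None,fx=3.7,fy=3.7,interpolation=cv2.INTER_CUBIC))
```

```text
(no output)
```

View pics/s5.png

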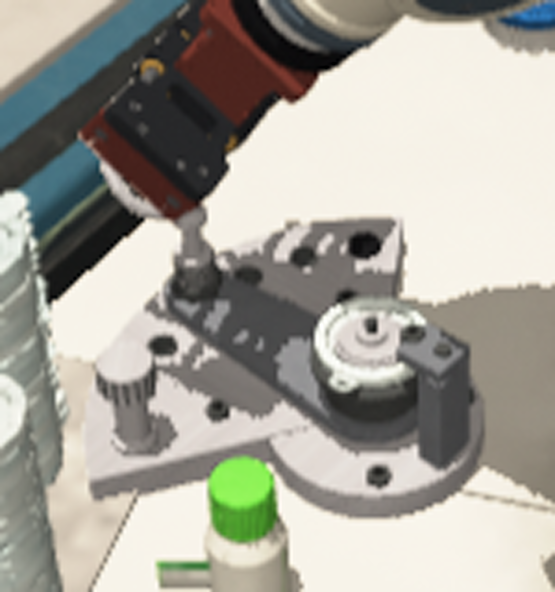

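Run:
```python
from h import *
o=ctrl.get_obs();R=Rn.from_rotvec(o['orientation']).as_matrix();print(o['ee_pos'],o['ft_force'])
r=169
C=lambda a:r*np.array([np.cos(AZ+a),np.sin(AZ+a),0])
for a in np.linspace(0,.279,11)[1:]: print(((R.T@(C(a)-C(0)))/10).round(2).tolist())
```

```text
[587.25197423  42.3414227  119.49991065] [-3.9427674   0.36311022 -5.75298492]
[-0.46, 0.07, 0.09]
[-0.92, 0.14, 0.16]
[-1.38, 0.19, 0.23]
[-1.85, 0.24, 0.29]
[-2.31, 0.28, 0.33]
[-2.78, 0.31, 0.37]
[-3.25, 0.34, 0.4]
[-3.72, 0.35, 0.42]
[-4.2, 0.36, 0.42]
[-4.67, 0.35, 0.42]
```

Request:
{"fn": "carry_out", "kwargs": {
  "delta_pos": [
    [-0.23,0.04,0.05],
    [-0.46,0.07,0.09],
    [-0.69,0.1,0.12],
    [-0.92,0.14,0.16],
    [-1.15,0.17,0.2],
    [-1.38,0.19,0.23],
    [-1.6,0.22,0.26],
    [-1.85,0.24,0.29],
    [-2.08,0.26,0.31],
    [-2.31,0.28,0.33],
    [-2.31,0.28,0.33]
  ],
  "rotation": [
    [0,0,0],
    [0,0,0],
    [0,0,0],
    [0,0,0],
    [0,0,0],
    [0,0,0],
    [0,0,0],
    [0,0,0],
    [0,0,0],
    [0,0,0],
    [0,0,0]
  ]
}}

```text
t: 7.27
ee_pos: [582.1, 65.7, 119.1]
orientation: [-0.765, 0.518, -1.11]
ft_force: [-5.9, -1.6, -5.1]
width: 0.4
```

```bash
cat > tv.py <<'E'
from h import *
import sys
n=sys.argv[1];o=ctrl.get_obs();print(o['t'],o['ee_pos'],o['ft_force'])
im=ctrl.get_image('top');cv2.imwrite(f'pics/t{n}_full.png',im[:,:,::-1]);a=im[180:315,180:330,::-1];cv2.imwrite(f'pics/t{n}.png',cv2.resize(a,None,fx=4.4,fy=4.4,interpolation=cv2.INTER_CUBIC))
im=ctrl.get_image('scene');a=im[195:355,210:360,::-1];cv2.imwrite(f'pics/s{n}.png',cv2.resize(a,None,fx=3.7,fy=3.7,interpolation=cv2.INTER_CUBIC))
E
python3 tv.py 6
```

```text
7.2667 [582.07732771  65.69392141 119.07269973] [-5.866283   -1.64397849 -5.14573949]
```

View pics/t6.png

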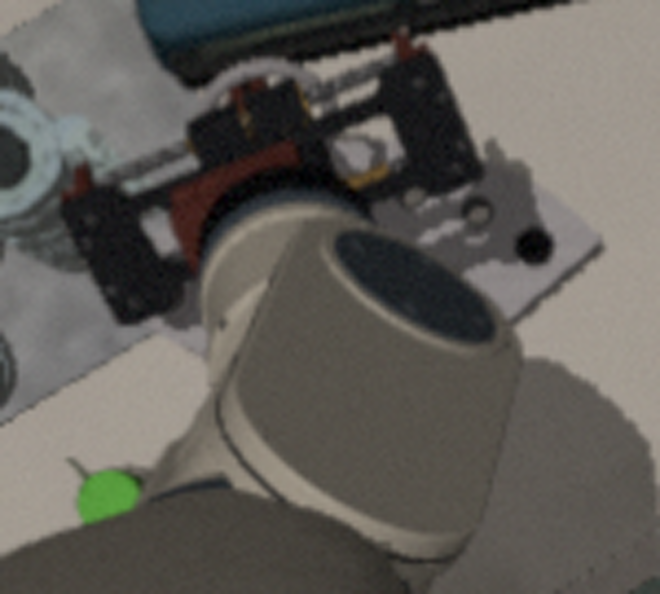

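View pics/s6.png

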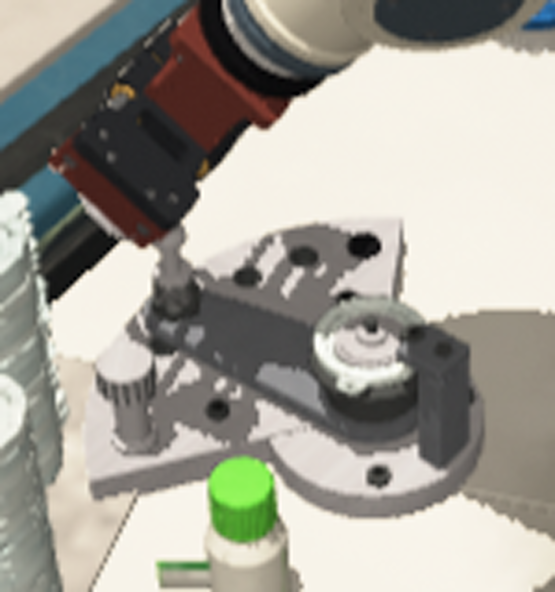

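Request:
{"fn": "carry_out", "kwargs": {
  "delta_pos": [
    [-0.24,0.01,0.02],
    [-0.47,0.02,0.03],
    [-0.7,0.04,0.04],
    [-0.94,0.05,0.05],
    [-1.17,0.06,0.06],
    [-1.41,0.06,0.07],
    [-1.65,0.06,0.07],
    [-1.89,0.05,0.07],
    [-2.12,0.05,0.07],
    [-2.36,0.04,0.07],
    [-2.36,0.04,0.07]
  ],
  "rotation": [
    [0,0,0],
    [0,0,0],
    [0,0,0],
    [0,0,0],
    [0,0,0],
    [0,0,0],
    [0,0,0],
    [0,0,0],
    [0,0,0],
    [0,0,0],
    [0,0,0]
  ]
}}

```text
t: 8.28
ee_pos: [573.1, 87.4, 118.6]
orientation: [-0.767, 0.519, -1.11]
ft_force: [-8.2, -4.5, -5.6]
width: 0.6
```

```bash
python3 tv.py 7; python3 look.py w7
```

```text
8.2833 [573.07406297  87.35079202 118.58344466] [-8.19246613 -4.53677392 -5.64947003]
8.3833 [ 0.005  0.434  2.234  2.225  0.301 -0.971] [573.1  87.3 118.5] [-8.47 -2.94 -6.34] 0.5623679587949079
[[0.371, 0.595, 0.713], [-0.929, 0.238, 0.285], [-0.0, -0.768, 0.641]]
```

View pics/s7.png

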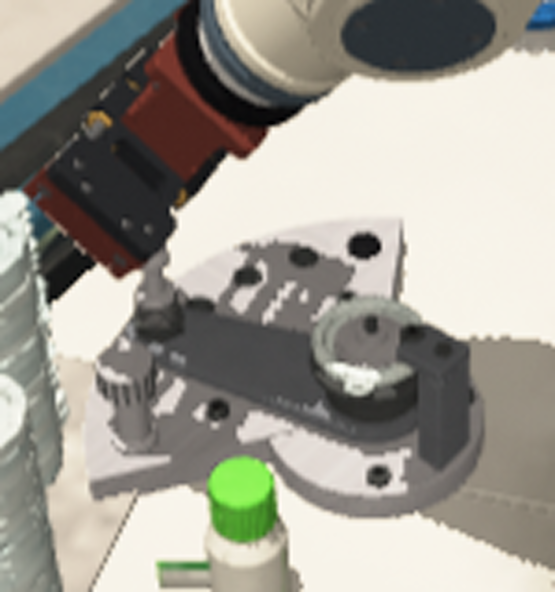

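View pics/w7.png

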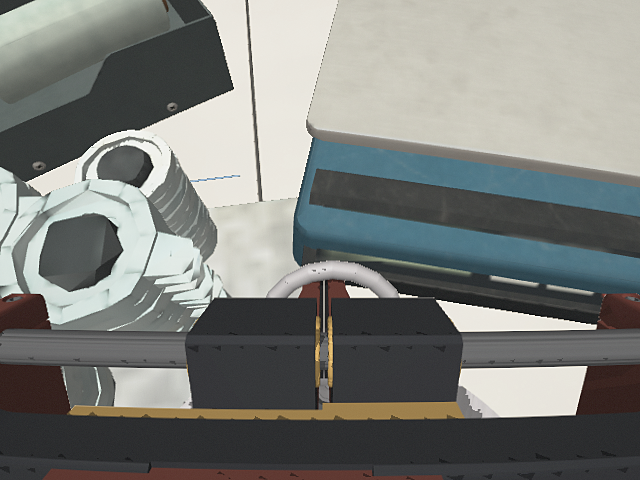

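```bash
python3 - <<'E'
from h import *
S=cam('scene');zs=lambda p:(np.array(p)+.5)/3.7-.5+np.array([210,195])
P=[plane(S,zs(p),50)[:2] for p in ((196,276),(175,298),(159,317))]
for piv in ((415.5,21.6),(411,24)):
  a=[np.arctan2(*(q-piv)[::-1]) for q in P];print(np.array(a)-a[0],[np.linalg.norm(q-piv).round(1) for q in P])
o=ctrl.get_obs();print(o['ee_pos'],o['ft_force'])
E
python3 - <<'E'
import cv2,numpy as np
a=[cv2.imread(f'pics/s{n}.png')[240:360,90:260] for n in (5,6,7)]
cv2.imwrite('pics/cmp.png',cv2.resize(np.hstack(a),None,fx=1.55,fy=1.55))
E
```

```text
[0.         0.16261524 0.29620352] [np.float64(126.6), np.float64(125.5), np.float64(126.1)]
[0.         0.15741446 0.28751913] [np.float64(130.8), np.float64(129.2), np.float64(129.3)]
[573.12934684  87.30239065 118.5868498 ] [-9.11541795 -3.23956668 -6.20884801]
```

View pics/cmp.png

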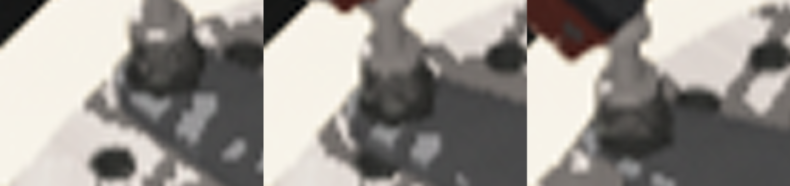

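Run:
```python
from h import *
S=cam('scene');zs=lambda p:(np.array(p)+.5)/3.7-.5+np.array([210,195])
for z in (42,50):
 P=[plane(S,zs(p),z)[:2] for p in ((195.2,286),(178.4,301),(158.4,321.5))]
 for piv in ((415.5,21.6),(412,23)):
  a=[np.arctan2(*(q-piv)[::-1]) for q in P];print(np.array(a)-a[0],[np.linalg.norm(q-piv).round(1) for q in P])
```

```text
[0.         0.11584471 0.26330034] [np.float64(127.7), np.float64(127.8), np.float64(129.1)]
[0.         0.11302577 0.25738611] [np.float64(131.0), np.float64(130.9), np.float64(131.9)]
[0.         0.11983917 0.27074606] [np.float64(121.6), np.float64(122.5), np.float64(124.9)]
[0.         0.11698788 0.26493185] [np.float64(124.9), np.float64(125.5), np.float64(127.4)]
```

Request:
{"fn": "carry_out", "kwargs": {
  "delta_pos": [
    [-0.1,-0.08,-0.1],
    [-0.2,-0.1,-0.12],
    [-0.3,-0.1,-0.12],
    [-0.3,-0.1,-0.12]
  ],
  "rotation": [
    [0,0,0],
    [0,0,0],
    [0,0,0],
    [0,0,0]
  ]
}}

```text
t: 8.77
ee_pos: [571.6, 89.6, 119.2]
orientation: [-0.765, 0.518, -1.11]
ft_force: [-6.0, -4.1, -6.5]
width: 0.1
```

```bash
python3 tv.py 8
python3 - <<'E'
import cv2,numpy as np
a=[cv2.imread(f'pics/s{n}.png')[220:380,80:260] for n in (7,8)]
cv2.imwrite('pics/cmp2.png',cv2.resize(np.hstack(a),None,fx=2.2,fy=2.2))
E
```

```text
8.7667 [571.64534583  89.63705585 119.24251755] [-5.98791624 -4.11255234 -6.54492439]
```

View pics/cmp2.png

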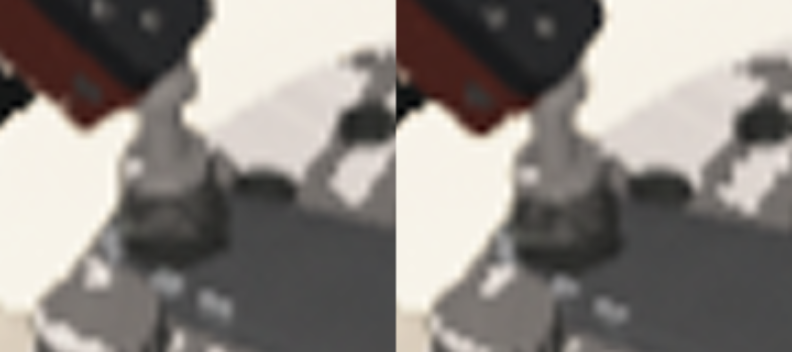

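Request:
{"fn": "carry_out", "kwargs": {
  "delta_pos": [
    [0,0.12,-0.1],
    [0,0.23,-0.19],
    [0,0.35,-0.29],
    [0,0.46,-0.39],
    [0,0.46,-0.39]
  ],
  "rotation": [
    [0,0,0],
    [0,0,0],
    [0,0,0],
    [0,0,0],
    [0,0,0]
  ]
}}

```text
t: 9.28
ee_pos: [571.6, 89.6, 113.0]
orientation: [-0.765, 0.518, -1.11]
ft_force: [-5.3, -2.7, -4.9]
width: 0.5
```

Request:
{"fn": "carry_out", "kwargs": {
  "delta_pos": [
    [0,0.12,-0.1],
    [0,0.23,-0.19],
    [0,0.35,-0.29],
    [0,0.35,-0.29]
  ],
  "rotation": [
    [0,0,0],
    [0,0,0],
    [0,0,0],
    [0,0,0]
  ]
}}

```text
t: 9.62
ee_pos: [571.7, 89.6, 108.5]
orientation: [-0.765, 0.518, -1.11]
ft_force: [-7.0, -3.5, -5.1]
width: 0.5
```

```bash
python3 look.py w9; python3 tv.py 9
```

```text
9.6167 [ 0.01   0.459  2.24   2.312  0.32  -1.056] [571.7  89.6 108.5] [-7.03 -3.49 -5.12] 0.47319633177605797
[[0.371, 0.596, 0.712], [-0.929, 0.238, 0.284], [-0.0, -0.767, 0.642]]
9.6667 [571.7150086   89.64767523 108.62569159] [-6.05807268 -3.2171066  -5.54478087]
```

View pics/w9.png

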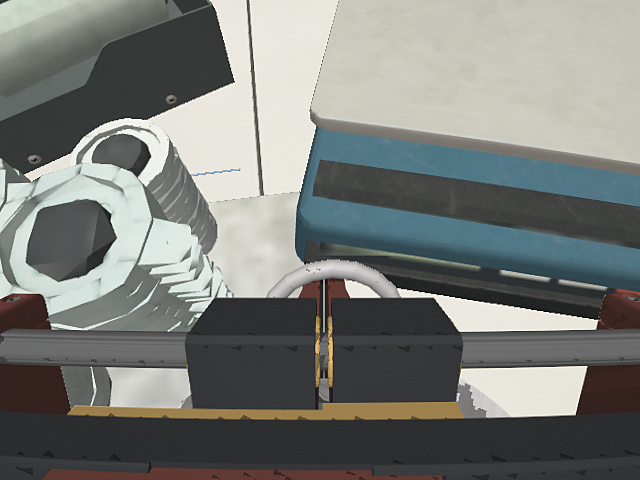

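View pics/s9.png

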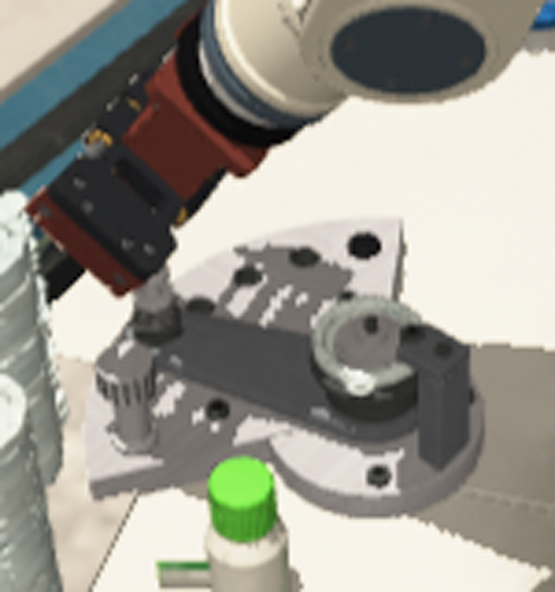

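Request:
{"fn": "carry_out", "kwargs": {
  "delta_pos": [
    [0,0.1,-0.09],
    [0,0.2,-0.17],
    [0,0.3,-0.25],
    [0,0.3,-0.25]
  ],
  "rotation": [
    [0,0,0],
    [0,0,0],
    [0,0,0],
    [0,0,0]
  ]
}}

```text
t: 10.1
ee_pos: [572.0, 89.0, 104.8]
orientation: [-0.765, 0.519, -1.112]
ft_force: [-4.2, -7.2, -7.2]
width: 0.5
```

Request:
{"fn": "carry_out", "kwargs": {
  "delta_pos": [
    [0,0.1,-0.09],
    [0,0.2,-0.17],
    [0,0.3,-0.25],
    [0,0.3,-0.25]
  ],
  "rotation": [
    [0,0,0],
    [0,0,0],
    [0,0,0],
    [0,0,0]
  ]
}}

```text
t: 10.43
ee_pos: [572.3, 88.8, 101.1]
orientation: [-0.765, 0.519, -1.112]
ft_force: [-4.9, -7.4, -3.6]
width: 0.6
```

Request:
{"fn": "carry_out", "kwargs": {
  "delta_pos": [
    [0.15,0,0],
    [0.3,0,0],
    [0.3,0,0]
  ],
  "rotation": [
    [0,0,0],
    [0,0,0],
    [0,0,0]
  ]
}}

```text
t: 10.68
ee_pos: [573.2, 86.8, 101.2]
orientation: [-0.765, 0.518, -1.111]
ft_force: [-5.3, -2.5, -4.1]
width: 0.6
```

```bash
python3 look.py w10; python3 tv.py 10
```

```text
10.6833 [ 0.003  0.479  2.239  2.34   0.336 -1.093] [573.2  86.8 101.2] [-5.28 -2.46 -4.07] 0.5626134715851394
[[0.371, 0.597, 0.711], [-0.929, 0.238, 0.284], [0.0, -0.766, 0.643]]
10.7333 [573.19298286  86.80553611 101.14905046] [-6.26814207 -3.32591837 -4.0838749 ]
```

View pics/w10.png

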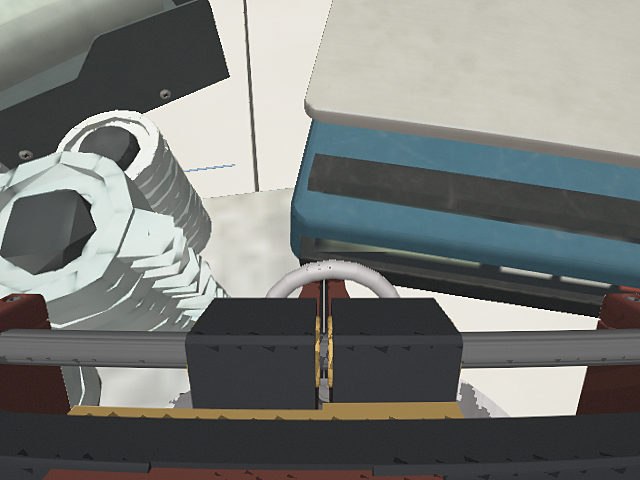

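View pics/s10.png

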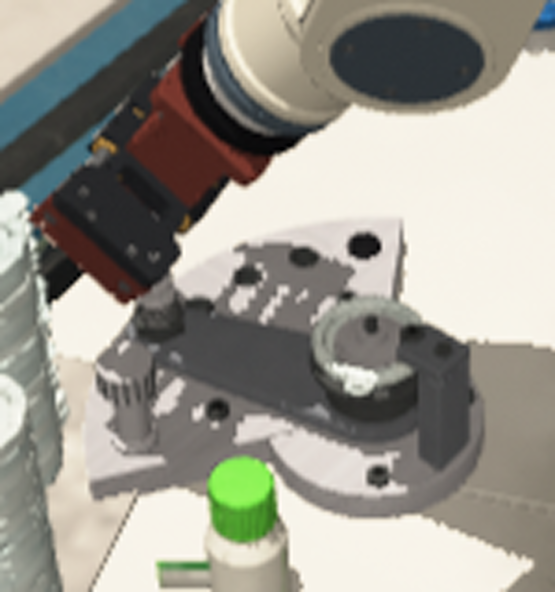

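Request:
{"fn": "carry_out", "kwargs": {
  "delta_pos": [
    [0,0.12,-0.1],
    [0,0.23,-0.19],
    [0,0.38,-0.32],
    [0,0.38,-0.32]
  ],
  "rotation": [
    [0,0,0],
    [0,0,0],
    [0,0,0],
    [0,0,0]
  ]
}}

```text
t: 11.17
ee_pos: [574.2, 87.1, 96.8]
orientation: [-0.763, 0.516, -1.111]
ft_force: [-3.2, -2.0, -3.6]
width: 0.6
```

Request:
{"fn": "carry_out", "kwargs": {
  "delta_pos": [
    [0,0,-0.15],
    [0,0,-0.3],
    [0,0,-0.5],
    [0,0,-0.5]
  ],
  "rotation": [
    [0,0,0],
    [0,0,0],
    [0,0,0],
    [0,0,0]
  ]
}}

```text
t: 11.5
ee_pos: [570.6, 85.8, 93.7]
orientation: [-0.762, 0.516, -1.11]
ft_force: [-0.2, 0.4, -0.4]
width: 0.2
```

```bash
python3 look.py w11; python3 tv.py 11
```

```text
11.5 [-1.000e-03  4.970e-01  2.246e+00  2.387e+00  3.580e-01 -1.146e+00] [570.6  85.8  93.7] [-0.23  0.36 -0.39] 0.21455396711463443
[[0.372, 0.599, 0.709], [-0.928, 0.24, 0.284], [-0.0, -0.764, 0.645]]
11.55 [570.51624362  85.8218805   93.6229162 ] [ 0.1768336  -0.28453899 -0.32553916]
```

View pics/w11.png

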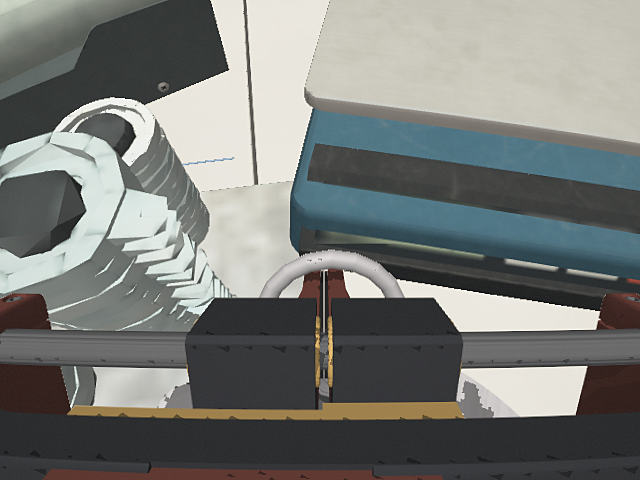

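View pics/s11.png

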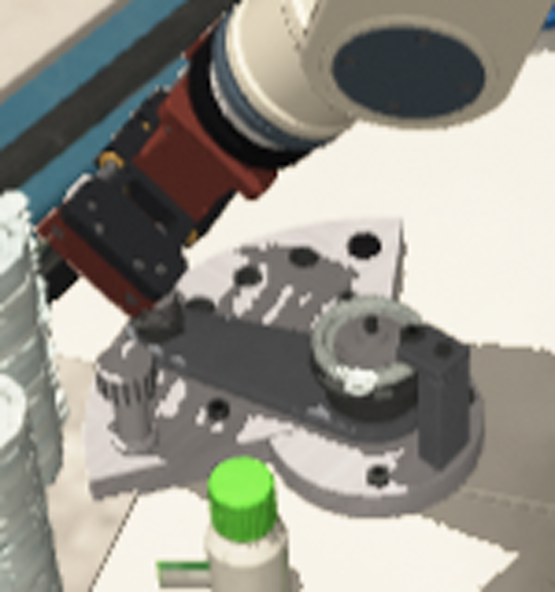

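```bash
cat > chk.py <<'E'
from h import *
import json,sys
o=json.load(open(f'pics/{sys.argv[1]}.json'));W=cam('wrist',o)
for A in (.26,.279,.3):
 az=AZ+A
 rad=np.array([np.cos(az),np.sin(az),0]);u=rad*np.sin(np.radians(42))+[0,0,np.cos(np.radians(42))];l=np.array([-np.sin(az),np.cos(az),0])
 for dz in(0,4,14):
  c=np.r_[PIV,101+dz]+151*rad
  print(A,dz,[proj(W,c+k)[0].round(0).tolist() for k in (27*u,35*u,35*l,-35*l)])
E
python3 chk.py w11
```

```text
0.26 0 [[342.0, 272.0], [343.0, 255.0], [264.0, 325.0], [417.0, 324.0]]
0.26 4 [[343.0, 268.0], [343.0, 251.0], [263.0, 323.0], [420.0, 322.0]]
0.26 14 [[344.0, 259.0], [344.0, 240.0], [259.0, 317.0], [425.0, 317.0]]
0.279 0 [[335.0, 272.0], [335.0, 255.0], [258.0, 326.0], [411.0, 322.0]]
0.279 4 [[335.0, 268.0], [335.0, 251.0], [257.0, 324.0], [413.0, 320.0]]
0.279 14 [[336.0, 259.0], [336.0, 240.0], [252.0, 319.0], [419.0, 315.0]]
0.3 0 [[326.0, 272.0], [326.0, 255.0], [251.0, 328.0], [404.0, 321.0]]
0.3 4 [[326.0, 269.0], [326.0, 251.0], [249.0, 326.0], [406.0, 319.0]]
0.3 14 [[327.0, 259.0], [326.0, 240.0], [245.0, 321.0], [411.0, 314.0]]
```

Run:
```python
from h import *
for d in (22,-70):
  p,R=pose(AZ+.279,.38,40,d,0,2);print(p,delta(p,R))
```

```text
[568.43572866  79.76445289  86.14702225] (array([ 0.49,  0.3 , -0.78]), array([-0.002,  0.   , -0.001]))
[513.5177895   57.82952935 156.62311102] (array([ 0.48, -8.9 , -0.76]), array([-0.002,  0.   , -0.001]))
```

Request:
{"fn": "carry_out", "kwargs": {
  "delta_pos": [
    [0.15,0,-0.3],
    [0.3,0,-0.6],
    [0.45,0,-0.75],
    [0.45,0,-0.75],
    [0.45,0,-0.75]
  ],
  "rotation": [
    [0,0,0],
    [0,0,0],
    [0,0,0],
    [0,0,0],
    [0,0,0]
  ]
}}

```text
t: 12.07
ee_pos: [566.1, 79.1, 88.1]
orientation: [-0.764, 0.518, -1.11]
ft_force: [-0.3, 0.1, -0.1]
width: 0.5
```

Request:
{"fn": "carry_out", "kwargs": {
  "delta_pos": [
    [0,-0.8,0],
    [0,-1.8,0],
    [0,-2.8,0],
    [0,-4,0],
    [0,-5.5,0],
    [0,-7.5,0],
    [0,-9,0],
    [0,-11,0],
    [0,-12,0],
    [0,-12,0],
    [0,-12,0]
  ],
  "rotation": [
    [0,0,0],
    [0,0,0],
    [0,0,0],
    [0,0,0],
    [0,0,0],
    [0,0,0],
    [0,0,0],
    [0,0,0],
    [0,0,0],
    [0,0,0],
    [0,0,0]
  ]
}}

```text
t: 12.98
ee_pos: [494.9, 50.5, 180.8]
orientation: [-0.763, 0.516, -1.111]
ft_force: [-0.9, 0.7, 1.1]
width: 0.6
```

```bash
python3 look.py w12; python3 chk.py w12; python3 tv.py 12
```

```text
12.9833 [-0.114  0.193  2.366  1.744  0.316 -0.574] [494.9  50.5 180.8] [-0.94  0.67  1.09] 0.6462063033111985
[[0.371, 0.599, 0.71], [-0.929, 0.239, 0.284], [0.001, -0.764, 0.645]]
0.26 0 [[328.0, 209.0], [328.0, 198.0], [283.0, 242.0], [372.0, 241.0]]
0.26 4 [[328.0, 206.0], [328.0, 195.0], [282.0, 239.0], [373.0, 239.0]]
0.26 14 [[328.0, 199.0], [328.0, 188.0], [281.0, 234.0], [374.0, 233.0]]
0.279 0 [[323.0, 209.0], [323.0, 198.0], [279.0, 243.0], [368.0, 241.0]]
0.279 4 [[323.0, 206.0], [323.0, 195.0], [279.0, 240.0], [369.0, 238.0]]
0.279 14 [[323.0, 199.0], [323.0, 188.0], [277.0, 235.0], [371.0, 233.0]]
0.3 0 [[319.0, 209.0], [318.0, 198.0], [275.0, 243.0], [364.0, 240.0]]
0.3 4 [[319.0, 206.0], [318.0, 196.0], [275.0, 241.0], [365.0, 238.0]]
0.3 14 [[318.0, 199.0], [318.0, 188.0], [273.0, 236.0], [366.0, 232.0]]
13.0333 [494.97393745  50.55187157 180.26487421] [0.14436966 0.42534596 0.00976834]
```

View pics/w12.png

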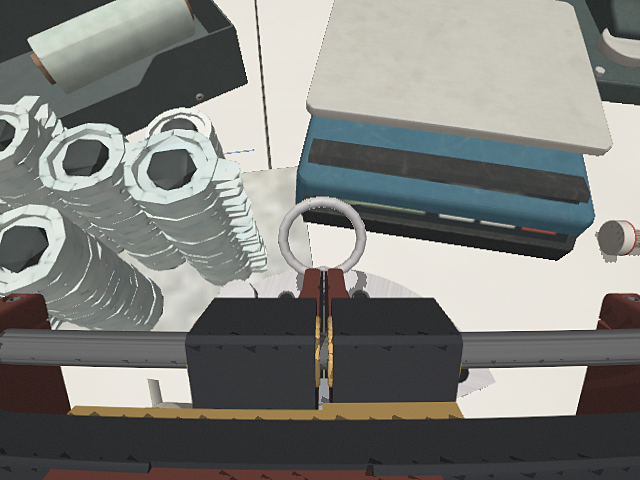

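View pics/s12.png

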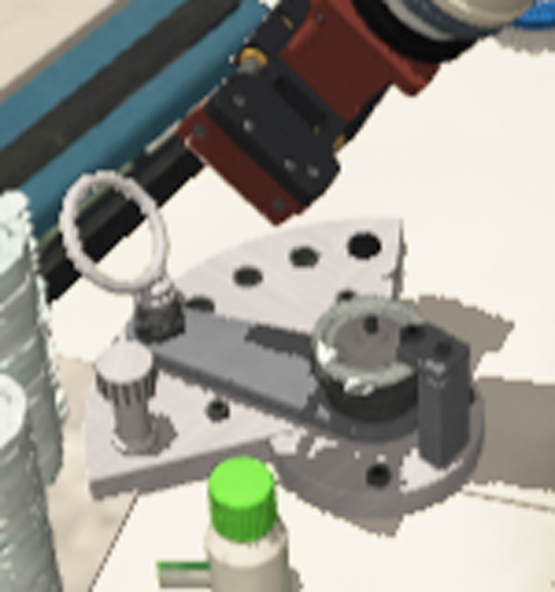

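Request:
{"fn": "carry_out", "kwargs": {
  "delta_pos": [
    [0,-1.5,1.3],
    [0,-3,2.6],
    [1.5,-3.5,3],
    [4,-3.5,3],
    [7,-3.5,3],
    [10,-3.5,3],
    [13,-3.5,3],
    [16,-3.5,3],
    [19,-3.5,3],
    [21,-3.5,3],
    [22,-3.5,3],
    [22,-3.5,3]
  ],
  "rotation": [
    [0,0,0],
    [0,0,0],
    [0,0,0],
    [0,0,0],
    [0,0,0],
    [0,0,0],
    [0,0,0],
    [0,0,0],
    [0,0,0],
    [0,0,0],
    [0,0,0],
    [0,0,0]
  ]
}}

```text
t: 14.13
ee_pos: [577.6, -155.1, 225.4]
orientation: [-0.763, 0.518, -1.111]
ft_force: [-0.7, -0.0, 1.0]
width: 0.5
```

```bash
python3 tv.py 13;python3 - <<'E'
from h import *
T=cam('top')
print(ctrl.get_obs()['qpos'].round(3) if hasattr(ctrl.get_obs()['qpos'],'round') else ctrl.get_obs()['qpos'])
for dz in (0,4,14):
  az=AZ+.279;rad=np.array([np.cos(az),np.sin(az),0]);u=rad*np.sin(np.radians(42))+[0,0,np.cos(np.radians(42))];l=np.array([-np.sin(az),np.cos(az),0]);c=np.r_[PIV,101+dz]+151*rad
  print(dz,[((proj(T,c+k)[0]+.5-180)*4.4).round(0).tolist() for k in (0*u,35*u,35*l,-35*l)])
E
```

```text
14.1333 [ 577.62399209 -155.06013254  225.36147587] [-0.68687686 -0.0374922   1.0155373 ]
[-0.552  0.28   2.054  1.06   0.635 -0.193]
0 [[235.0, 146.0], [207.0, 91.0], [170.0, 174.0], [300.0, 117.0]]
4 [[234.0, 144.0], [205.0, 89.0], [168.0, 173.0], [299.0, 115.0]]
14 [[230.0, 139.0], [201.0, 84.0], [164.0, 169.0], [296.0, 111.0]]
```

View pics/t13.png

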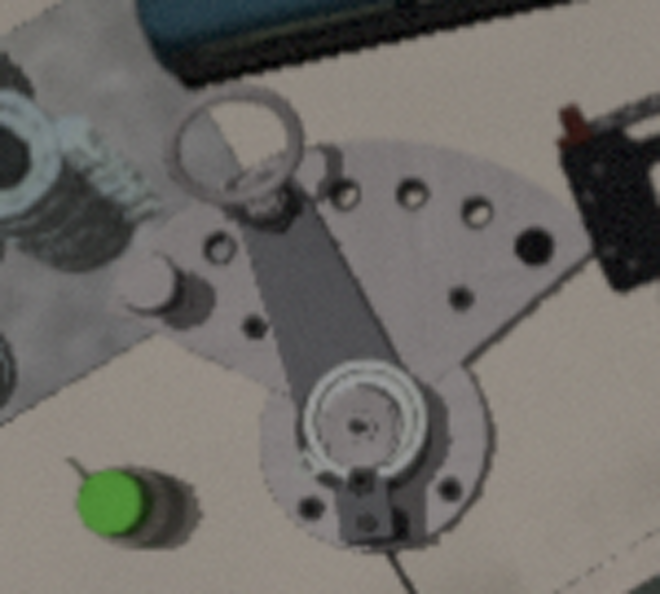

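View pics/t13_full.png

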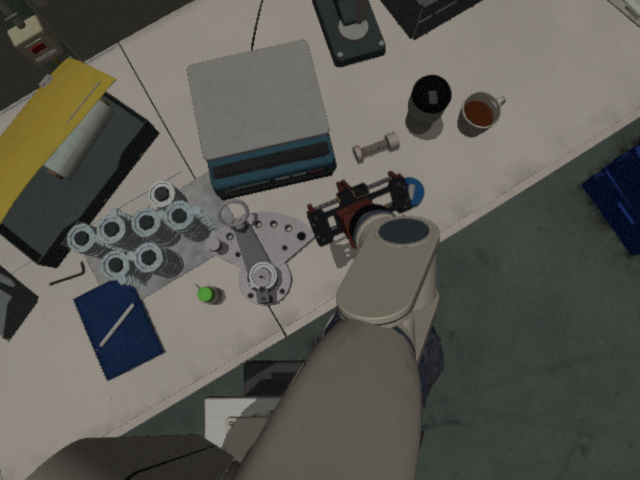

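Run:
```python
from h import *
T=cam('top');S=cam('scene')
z=(np.array([235,146])+.5)/4.4-.5+180; s=(np.array([114.5,231.5])+.5)/3.7-.5+np.array([210,195])
c=tri((T,z),(S,s));print(c,np.arctan2(*(c[:2]-PIV)[::-1])-AZ,np.linalg.norm(c[:2]-PIV))
```

```text
[556.5176898   75.77994189  98.19038532] 0.28347856351829875 152.61320508420417
```

View pics/s13.png

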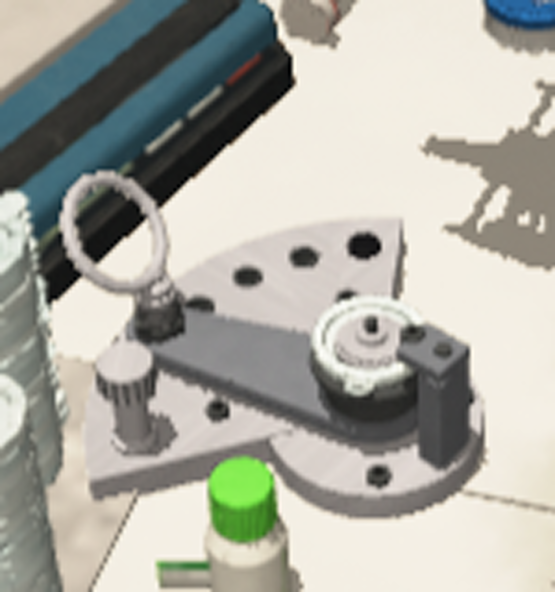

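The ring centre is at z 98.2, against 98.4 when home at the start, and the arm angle is about 0.28. So the pin is home, and I'm handing in.

Run:
```python
from workcell import ctrl
print(ctrl.close_job())
```

```text
the job is handed in; nothing more can be done
None
```

The arm now stands one hole nearer the tall stop pin (towards +y), with the index pin fully home in that hole. I handed the job in at about 14 s.

I put the closed fingertips through the pull ring at a 40° tilt, lifted the pin about 20 mm and swung the arm. I then lowered the pin into the hole and backed out without gripping anything.

**Last checks:**
- **Arm angle:** the ring's position from the top and scene views puts it at 0.283 rad, against 0.279 for one hole.
- **Pin height:** the ring centre measured 98.2 mm above the bench, against 98.4 mm when home at the start, by the same method. The close-up wrist view agreed.
- **Force on the ring:** the highest reading was about 11–12 N. Part of that came from the swing overshooting a few mm, so the finger briefly pushed sideways at about 7 N once the pin was in the hole. I eased it off before the final lowering. The reading was within the sensor's 1 N noise after release.
- **Bystanders:** the paint bottle looked unmoved in the final pictures. The gripper partly hid the grease tin and covered the loose ring in the last top view; no path went near them and no contact showed there.

**Disagreement between cameras:** the scene camera placed the fixture about 6 mm off in y from the top and wrist cameras. I used the top and wrist values.

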